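# Nest the specimen trays at the fossil bench

### The arm

A 6-joint arm with a two-finger parallel gripper is mounted at the origin on the work surface. World frame = base frame: x ahead of the robot, y to its left, z up, the work surface at z = 0. Lengths are in m, angles in degrees, forces in N, time in s.
With the tool pointing down it reaches from about 0.275 to 1 m from the base axis. Payload 8.4 kg.
Tool frame: the origin (TCP) lies between the finger pads; the fingertips stand 8 mm ahead of it and the grasp point (between the pads) lies 11 mm behind it (robot.tip_extent is the z of the fingertips in the tool frame, in m); z points along the fingers, y is the line along which they close (so a half turn about z gives the same grasp; the last joint's range is limited). The gripper opens to 85 mm and grips with 20 to 120 N. Pads are 22 mm wide; open, the fingers measure 114 mm over their backs; the gripper's body (76 mm by 85 mm) begins 54 mm behind the grasp point. The pads swing forward as they close: fully open they stand 13 mm farther back than shut.
Start: joints at [-73.763, 20.225, 93.587, -0, 66.188, -0.138], TCP at [0.176, -0.6, 0.239] pointing down, gripper open.
Joint ranges: [-150.9, 150.9], [-52.94, 120.26], [3.33, 152.33], [-74.26, 254.26], [0, 154.13], [-172.89, 172.89]. Speed limits (degrees/s): [127.2, 127.2, 159.86, 180, 180, 180].

### API

Orientations are given as [roll, pitch, yaw] about the fixed x, y, z axes, in that order (R = Rz(yaw) Ry(pitch) Rx(roll)).
In Python, from station import robot gives the robot as it stands.
- The arm moves only by the tool move_arm, never from a script. Its argument "motion" is a list of rows, each a list of 3 entries, a list of its own where there are three numbers: the gripper command: -1 is fully open, 1 is shut, values between are in proportion, then the shift along the tool's x, y, z normalised to -1 to 1, where 1 is 250 mm, then the turn, a rotation vector about the tool's x, y, z normalised to -1 to 1, where 1 is 360 degrees. In form: [[jaw, [tx, ty, tz], [ax, ay, az]], ...]. A call has 1 to 12 rows; each row shifts and turns the commanded pose from where the row before left it, along the tool's axes as they then stand; what a row does not reach is not made up. A row lasts 1/10 s, in which the tool goes at most 50 mm and 8.59 degrees, less where a joint would pass 70% of its speed; a pose out of reach is approached as far as the arm can. A call with a number of a shift or a turn outside -1 to 1 is refused whole. A call with a gripper value outside its range is refused whole. The fingers move at their own pace and stop on an object; the grip force is fixed at half the most. Time passes only in rows, so rows that do not move let the fingers close. It gives the time, the measured TCP pose, the force, the opening and the grip force at its end, in the units of the state.
- robot.observe(): the state, without advancing time (a new reading comes with each control period).
- robot.camera(name): name is "side" or "top" or "wrist"; returns a dict with "image" (384x512x3 uint8, red, green, blue), "mtx" (3x3 intrinsics, pixels), "eye" and "attitude" of the camera in the world. Camera axes: x right, y up, looking along -z (the intrinsics and any distortion apply to the point x, -y, -z); pixel columns grow to the right and rows downward; lengths in m; the calibration is good to about 2 mm. A picture is of the moment at which its call begins. There is no depth.
- robot.hand_in(): hands the job in; it is judged then, once.
The state is a dict: "clock": time; "joint_pos": joint angles; "dq": joint speeds; "tau": joint torques, N m; "tool_pos": TCP position; "ee_rot": TCP orientation; "force": force on the tool from outside, world axes, zero at the start; "torque": the same for the moment, N m; "gripper_width": finger opening in m; "grip_force": force on a finger pad.
Only numpy, scipy, OpenCV 4.12 (cv2) and the standard library are available. Lean on these libraries where they do the work, as an engineer would, in place of code of your own. Each camera call takes 0.05 s, during which the arm holds its last target. There are 200 camera calls.

### The job

The blue specimen tray has been left lying askew across the rim of the steel tray. Without lifting it clear or tipping it over, push it round on the rim until the outlines match and it drops fully home in the steel tray; then nest the white caddy (it has a black carrying bar), turned to match, fully home in the blue tray. Leave the fossil, the jar and the brush alone.

Things in the scene. Friction and masses are not known exactly. Their poses are not given: they have to be found in the camera images.
- large_tray: steel open tray, a rounded rectangle 186 x 130 mm over the rim, screwed on a wooden board 210 x 155 x 12 mm; cannot move. Origin at the centre of the tray's underside, 12 mm above the bench; x along its length, y across, z up. All three trays: walls and floor 4 mm thick, rim a 6 mm round bead, rim top 37 mm above the underside, walls flare outward 5 mm from floor to rim
- blue_tray: loose blue metal tray, 164 x 108 mm over the rim (floor 152 x 96 outside, 144 x 88 inside), 37 mm high, 0.2 to 0.4 kg, empty. Origin and axes as the steel tray. Starts level on the steel tray's rim (37 mm above that tray's underside), turned 29 to 90 degrees either way from matching. Either end may lead. Nested: floor on the steel tray's floor, origin 4 mm above that of the steel tray, about 5 mm of play all round
- caddy: loose white plastic tray caddy, 142 x 86 mm over the rim, rim 37 mm high, 0.25 kg, black carrying bar above it. Stands on the bench left or right of the trays, any heading. Origin and axes as the steel tray. Either end may lead. Nested: floor on the blue tray's floor, origin 4 mm above that of the blue tray, about 5 mm of play all round
- caddy_bar (a point): middle of the caddy's black bar, 72 mm above the caddy's underside, straight above its origin; the bar is 90 mm long along the caddy's x, 12 mm wide, 16 mm high, carried by two 10 mm posts 32 mm either side of its middle
- fossil: bystander: terracotta-coloured bone on a white plaster block 130 x 85 mm, 75 mm high in all, 0.8 kg; it stands on the other side of the trays from the caddy. Origin at its underside
- jar: bystander: glass jar with a white lid, 64 mm diameter, 110 mm high, beyond the trays. Origin at its underside
- brush: bystander: brush 190 mm long lying beyond the trays. Origin at its underside

How it is judged:
By the outcome, as a careful person would: the job done as asked, in the order asked, and still so for the second after the job is handed in, with the robot touching nothing.
It also fails if it takes over 72 s, if anything falls off the work surface, if the arm or the gripper's body presses on something with over 40 N, if the wrist force passes 120 N, or if a joint passes its speed limit or range.

## Working session

There is one attempt and no reset: what is moved stays moved. The work goes in short steps, Python scripts to look and compute and a tool call to move; the robot and the scene stay as the last step left them, time stands still between calls to the robot, and variables do not carry over. Pictures are saved under pics/ and viewed, at most 10 in all, crops included, and the job is handed in when it is done.

Besides the shell and the picture viewer there is one more tool, called in YAML: its name, and indented under it one key for each argument. move_arm: Moves the arm, as the interface text tells. Its arguments: {"type":"object","properties":{"motion":{"type":"array"}},"required":["motion"]}

```bash
mkdir -p pics; ls; python3 - <<'E'
from station import robot
import cv2,numpy as np
print(robot.observe(), robot.tip_extent)
ims=[]
for n in("top","side"):
    c=robot.camera(n);ims.append(c["image"]);print(n,c["mtx"].tolist(),c["eye"],c["attitude"],[k for k in c])
    cv2.imwrite(f"pics/{n}0.png",c["image"][:,:,::-1]);np.savez(f"{n}0.npz",**{k:c[k] for k in("image","mtx","eye","attitude")})
E
```

```text
pics
{'clock': 0.0, 'joint_pos': array([-7.37617823e+01,  2.02625786e+01,  9.36306916e+01, -9.65630554e-04,
        6.61884166e+01, -1.36151159e-01]), 'dq': array([-0.08936964, -0.06733929, -0.10791107,  0.07484533,  0.05705822,
       -0.08572414]), 'tau': array([-2.53858881e-03, -6.05248547e+01, -3.42067802e+01, -2.12306991e-04,
        9.31449904e-03,  1.36808470e-05]), 'tool_pos': array([ 0.17606895, -0.59918218,  0.23854861]), 'ee_rot': array([-1.79918311e+02,  6.88764054e-04,  1.63747598e+01]), 'force': array([-0.42938295,  0.21634431, -0.77022652]), 'torque': array([ 0.01298035, -0.02894198,  0.0406308 ]), 'grip_force': 0.0, 'gripper_width': 0.08544920885096019} 0.008
top [[431.8122291628877, 0.0, 258.96395430591997], [0.0, 431.8122291628877, 184.8295976543347], [0.0, 0.0, 1.0]] [ 0.38518638 -0.01233638  1.19806073] [  9.32758145   1.12779046 -91.26909446] ['image', 'mtx', 'eye', 'attitude']
side [[358.8405530280135, 0.0, 258.70539226976706], [0.0, 358.8405530280135, 191.85105663695433], [0.0, 0.0, 1.0]] [0.15071821 0.52013156 0.57480132] [  52.60021025    0.88453935 -140.18571922] ['image', 'mtx', 'eye', 'attitude']
```

View pics/top0.png

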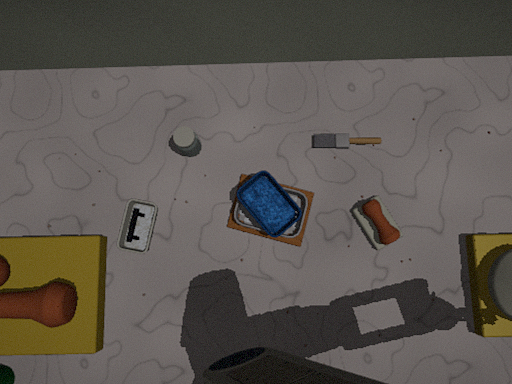

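View pics/side0.png

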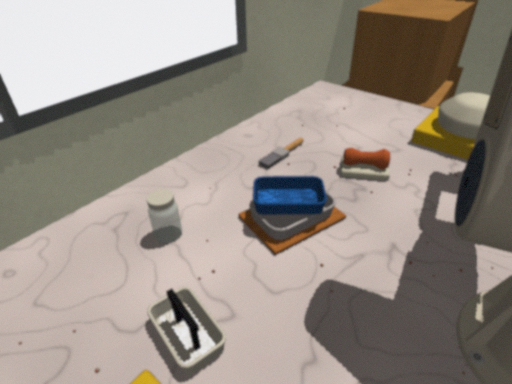

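The top view shows the blue tray at about (268,203), askew on the steel tray and board at (270,210). The caddy is at (138,225) with its bar at (138,222), the fossil at (376,222), the jar at (184,140) and the brush at (345,141). The side view agrees.

```bash
cat > h.py <<'E'
import numpy as np,cv2
from scipy.spatial.transform import Rotation as R
def cast(c,px,z):
    px=np.atleast_2d(np.asarray(px,float)); M=np.asarray(c["mtx"])
    d=np.c_[(px[:,0]-M[0,2])/M[0,0],-(px[:,1]-M[1,2])/M[1,1],-np.ones(len(px))]
    d=d@R.from_euler("xyz",c["attitude"],degrees=True).as_matrix().T
    e=np.asarray(c["eye"]); return (e+d*((z-e[2])/d[:,2])[:,None])[:,:2]
def big(m):
    cs,_=cv2.findContours(m.astype(np.uint8),cv2.RETR_EXTERNAL,cv2.CHAIN_APPROX_NONE)
    return max(cs,key=cv2.contourArea)[:,0,:]
def rect(c,m,z):
    p=cast(c,big(m),z)
    (x,y),(w,h),a=cv2.minAreaRect((p*1000).astype(np.float32))
    if w<h: w,h,a=h,w,a+90
    return round(x,1),round(y,1),round(w,1),round(h,1),round((a+90)%180-90,1)
def hsv(c): return cv2.split(cv2.cvtColor(c["image"],cv2.COLOR_RGB2HSV).astype(np.int32))
def blue(c):
    h,s,v=hsv(c); return (h>98)&(h<128)&(s>110)
def board(c):
    h,s,v=hsv(c); return (h>5)&(h<20)&(s>110)
E
python3 - <<'E'
from h import *
c=dict(np.load("top0.npz"))
print("blue",rect(c,blue(c),.086))
b=board(c); b[:,:220]=0;b[:,325:]=0;b[:165]=0
b=cv2.morphologyEx((b|blue(c)).astype(np.uint8),cv2.MORPH_CLOSE,np.ones((25,25)))
cv2.imwrite("pics/b.png",b*255)
print("board",rect(c,b>0,.012))
h,s,v=hsv(c); k=(v<45); k[:200]=0;k[250:]=0;k[:,:115]=0;k[:,165:]=0
print("bar",rect(c,k,.08))
print(cast(c,[[138,225]],.037),cast(c,[[376,222]],.05),cast(c,[[184,140]],.1))
E
```

```text
blue (519.4, -17.8, 163.8, 108.8, 38.0)
board (520.6, -25.0, 208.3, 181.6, 73.7)
bar (470.8, 329.6, 86.8, 31.1, -12.4)
[[0.47482196 0.3351905 ]] [[ 0.46685371 -0.30102314]] [[0.69053974 0.19987303]]
```

move_arm:
  motion:
    - [-1, [0.132, -0.122, -0.043], [0, 0, 0]]
    - [-1, [0.132, -0.122, -0.043], [0, 0, 0]]
    - [-1, [0.132, -0.122, -0.043], [0, 0, 0]]
    - [-1, [0.132, -0.122, -0.043], [0, 0, 0]]
    - [-1, [0.132, -0.122, -0.043], [0, 0, 0]]
    - [-1, [0.132, -0.122, -0.043], [0, 0, 0]]
    - [-1, [0.132, -0.122, -0.043], [0, 0, 0]]
    - [-1, [0.132, -0.122, -0.043], [0, 0, 0]]
    - [-1, [0.132, -0.122, -0.043], [0, 0, 0]]
    - [-1, [0.132, -0.122, -0.043], [0, 0, 0]]
    - [-1, [0.132, -0.122, -0.043], [0, 0, 0]]
    - [-1, [0.132, -0.122, -0.043], [0, 0, 0]]

```text
clock: 1.3
tool_pos: [0.4534, -0.135, 0.3686]
ee_rot: [180.0, 0.0, 16.4]
force: [0.9, -0.4, 0.4]
gripper_width: 0.0854
grip_force: 0.0
```

move_arm:
  motion:
    - [-1, [0.132, -0.122, -0.043], [0, 0, 0]]
    - [-1, [0.132, -0.122, -0.043], [0, 0, 0]]
    - [-1, [0.132, -0.122, -0.043], [0, 0, 0]]
    - [-1, [0, 0, 0], [0, 0, 0.0212]]
    - [-1, [0, 0, 0], [0, 0, 0.0212]]
    - [-1, [0, 0, 0], [0, 0, 0.0212]]
    - [-1, [0, 0, 0], [0, 0, 0.0212]]
    - [-1, [0, 0, 0], [0, 0, 0.0212]]
    - [-1, [0, 0, 0], [0, 0, 0]]
    - [-1, [0, 0, 0], [0, 0, 0]]

```text
clock: 2.3
tool_pos: [0.522, -0.0211, 0.4003]
ee_rot: [180.0, 0.0, -21.6]
force: [-0.7, 0.3, -0.4]
gripper_width: 0.0852
grip_force: 0.0
```

```bash
python3 - <<'E'
from station import robot
from h import *
c=robot.camera("wrist");o=robot.observe();print(o["clock"],o["tool_pos"],o["ee_rot"],c["eye"],c["attitude"],c["mtx"][0])
np.savez("w1.npz",**{k:c[k] for k in("image","mtx","eye","attitude")})
cv2.imwrite("pics/w1.png",c["image"][:,:,::-1])
print(rect(c,blue(c),.086)); h,s,v=hsv(c)
E
```

```text
2.35 [ 0.52205286 -0.0211477   0.40037926] [ 1.79995223e+02  1.74297368e-02 -2.15764699e+01] [ 0.58993138 -0.04669241  0.53530518] [-1.64909745e+01  1.11459142e-02 -1.11555962e+02] [320.34391383   0.         258.13556781]
(521.1, -17.6, 162.6, 106.5, 39.6)
```

View pics/w1.png

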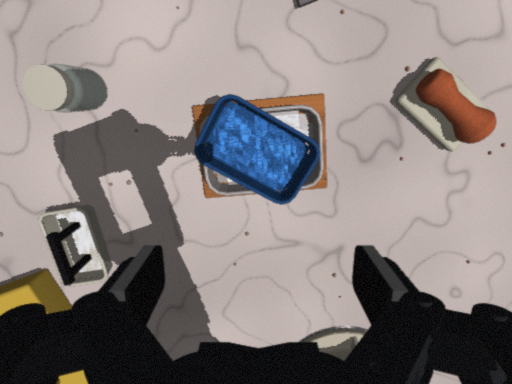

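The wrist view shows the blue tray, centre (257,149), over the board with corners near (193,106), (325,94), (327,187) and (206,197). The caddy is at (76,245) and the fossil at (448,105).

```bash
python3 - <<'E'
from h import *
c=dict(np.load("w1.npz"))
b=board(c); b[:85]=0;b[205:]=0;b[:,:185]=0;b[:,335:]=0
b=cv2.morphologyEx(b.astype(np.uint8),cv2.MORPH_OPEN,np.ones((3,3)))
ys,xs=np.nonzero(b); hull=cv2.convexHull((cast(c,np.c_[xs,ys],.012)*1000).astype(np.float32))
print(cv2.minAreaRect(hull)); print(cast(c,[[193,106],[325,94],[327,187],[206,197]],.012)*1000)
# steel interior floor/rim visible at right: rim outer right edge, bottom edge
h,s,v=hsv(c)
t=dict(np.load("top0.npz")); b=board(t); b[:165]=0;b[255:]=0;b[:,:220]=0;b[:,325:]=0
ys,xs=np.nonzero(cv2.morphologyEx(b.astype(np.uint8),cv2.MORPH_OPEN,np.ones((2,2)))); print(cv2.minAreaRect(cv2.convexHull((cast(t,np.c_[xs,ys],.012)*1000).astype(np.float32))))
E
```

```text
((513.5905151367188, -21.77484130859375), (206.79307556152344, 152.27452087402344), 73.51312255859375)
[[ 614.35931615   54.3647021 ]
 [ 555.03278343 -145.16601622]
 [ 410.06659441 -101.16612626]
 [ 469.24836022   97.09911131]]
((508.4250793457031, -24.883331298828125), (208.19161987304688, 152.9839630126953), 73.73470306396484)
```

move_arm:
  motion:
    - [-1, [-0.004, -0.005, 0.184], [0, 0, 0]]
    - [-1, [-0.004, -0.005, 0.184], [0, 0, 0]]
    - [-1, [0, 0, 0.184], [0, 0, 0]]
    - [-1, [0, 0, 0.184], [0, 0, 0]]
    - [-1, [0, 0, 0.184], [0, 0, 0]]
    - [-1, [0, 0, 0.184], [0, 0, 0]]
    - [-1, [0, 0, 0.096], [0, 0, 0]]
    - [-1, [0, 0, 0.096], [0, 0, 0]]
    - [-1, [0, 0, 0], [0, 0, 0]]

```text
clock: 3.25
tool_pos: [0.519, -0.018, 0.0738]
ee_rot: [179.9, 0.3, -21.6]
force: [0.2, 0.5, 0.8]
gripper_width: 0.0851
grip_force: 0.0
```

move_arm:
  motion:
    - [-1, [0, 0, 0], [0, 0, -0.012]]
    - [-1, [0, 0, 0], [0, 0, -0.012]]
    - [-1, [0, 0, 0], [0, 0, -0.007]]
    - [-1, [0, 0, 0], [0, 0, -0.007]]
    - [-1, [0, 0, 0], [0, 0, -0.007]]
    - [-1, [0, 0, 0], [0, 0, -0.007]]
    - [-1, [0, 0, 0], [0, 0, -0.007]]
    - [-1, [0, 0, 0], [0, 0, -0.007]]
    - [-1, [0, 0, 0], [0, 0, 0]]

```text
clock: 4.15
tool_pos: [0.5221, -0.0181, 0.0779]
ee_rot: [180.0, -0.1, 2.1]
force: [0.7, 0.4, -0.1]
gripper_width: 0.0859
grip_force: 0.0
```

```bash
python3 - <<'E'
from station import robot
from h import *
o=robot.observe();print(o["clock"],o["tool_pos"],o["ee_rot"],o["torque"])
w=robot.camera("wrist");t=robot.camera("top");s=robot.camera("side")
print(rect(w,blue(w),.086),rect(t,blue(t),.086))
im=np.vstack([np.hstack([w["image"][100:340,80:440],t["image"][90:330,100:340]]),np.hstack([s["image"][110:310,160:400],np.zeros((200,360,3),np.uint8)])])
cv2.imwrite("pics/m1.png",im[:,:,::-1])
E
```

```text
4.15 [ 0.52205981 -0.0181284   0.07792226] [ 1.79993157e+02 -1.01993151e-01  2.09472811e+00] [-0.0176232  -0.05277301 -0.01187797]
(527.9, -12.5, 145.8, 106.0, 39.4) (498.5, -18.7, 119.1, 33.6, 88.0)
```

View pics/m1.png

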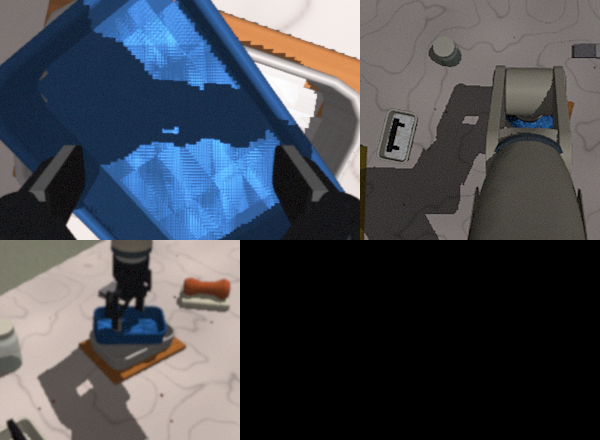

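The fingers are inside the blue tray but nothing touches yet: the tray has not turned, and the right fingertip is near the wall. I keep turning.

move_arm:
  motion:
    - [-1, [0, 0, 0], [0, 0, -0.007]]
    - [-1, [0, 0, 0], [0, 0, -0.007]]
    - [-1, [0, 0, 0], [0, 0, -0.007]]
    - [-1, [0, 0, 0], [0, 0, -0.007]]
    - [-1, [0, 0, 0], [0, 0, -0.007]]
    - [-1, [0, 0, 0], [0, 0, -0.007]]
    - [-1, [0, 0, 0], [0, 0, 0]]

```text
clock: 5.0
tool_pos: [0.5213, -0.0182, 0.0768]
ee_rot: [180.0, -0.0, 17.1]
force: [-0.4, -1.4, 0.2]
gripper_width: 0.0853
grip_force: 1.4
```

```bash
cat > look.py <<'E'
from station import robot
from h import *
import sys
o=robot.observe();print(o["clock"],o["tool_pos"].round(4),o["ee_rot"].round(1),o["force"].round(1),o["torque"].round(2))
w=robot.camera("wrist");t=robot.camera("top");s=robot.camera("side")
def longline(c,z):
    # straight edges of blue outline, in world angle, by PCA-free Hough
    m=blue(c).astype(np.uint8)*255
    m=cv2.morphologyEx(m,cv2.MORPH_CLOSE,np.ones((5,5)))
    e=cv2.Canny(m,50,150); L=cv2.HoughLinesP(e,1,np.pi/360,40,minLineLength=50,maxLineGap=5)
    for l in ([] if L is None else L[:8,0]):
        a,b=cast(c,[l[:2],l[2:]],z)*1000; d=b-a
        print("  line",l,a.round(),b.round(),round(np.degrees(np.arctan2(d[1],d[0]))%180,1))
z=float(sys.argv[2]) if len(sys.argv)>2 else .086
print(rect(w,blue(w),z)); longline(w,z); print("side",rect(s,blue(s),z))
im=np.hstack([w["image"],cv2.resize(s["image"][110:310,160:400],(288,240)) if 0 else np.vstack([s["image"][110:310,160:400],t["image"][120:304,150:390]])])
cv2.imwrite(f"pics/{sys.argv[1]}.png",im[:,:,::-1])
E
python3 look.py m2
```

```text
5.0 [ 0.5213 -0.0182  0.0768] [180.   -0.   17.1] [-0.4 -1.4  0.2] [-0.1   0.04 -0.04]
(528.4, -11.7, 143.8, 106.1, 42.5)
  line [ 97 132 230  63] [560.  60.] [599.  17.] 132.7
  line [319  86 366 203] [601. -17.] [564. -51.] 42.6
  line [ 84 205 121 261] [529.  60.] [507.  41.] 42.4
  line [ 82 200 122 261] [531.  62.] [508.  41.] 42.2
  line [149 302 186 358] [491.  25.] [465.   2.] 42.4
  line [364 200 386 254] [565. -50.] [545. -68.] 42.8
side (507.2, -4.1, 157.4, 130.9, 42.6)
```

move_arm:
  motion:
    - [-1, [-0.0037, 0, 0], [0, 0, -0.0067]]
    - [-1, [-0.0037, 0, 0], [0, 0, -0.0067]]
    - [-1, [-0.0037, 0, 0], [0, 0, -0.0067]]
    - [-1, [-0.0037, 0, 0], [0, 0, -0.0067]]
    - [-1, [-0.0037, 0, 0], [0, 0, -0.0067]]
    - [-1, [-0.0037, 0, 0], [0, 0, -0.0067]]
    - [-1, [-0.0037, 0, 0], [0, 0, -0.0067]]
    - [-1, [-0.0037, 0, 0], [0, 0, -0.0067]]
    - [-1, [-0.0037, 0, 0], [0, 0, -0.0067]]
    - [-1, [-0.0037, 0, 0], [0, 0, -0.0067]]
    - [-1, [0, 0, 0], [0, 0, 0]]

```text
clock: 6.25
tool_pos: [0.5129, -0.0224, 0.0765]
ee_rot: [-180.0, 0.0, 41.2]
force: [0.0, 0.2, 0.0]
gripper_width: 0.0854
grip_force: 0.3
```

```bash
python3 look.py m3
```

```text
6.25 [ 0.5129 -0.0224  0.0765] [-180.     0.    41.2] [0.  0.2 0. ] [-0.02  0.09 -0.07]
(525.8, -19.6, 138.4, 86.8, 63.9)
  line [137 195 220 341] [506.  38.] [472. -33.] 64.8
  line [334 102 382 253] [585.   3.] [554. -57.] 62.9
  line [137 121 261  66] [531.  55.] [577.  32.] 153.7
  line [123 170 155 228] [511.  48.] [499.  24.] 64.0
side (497.8, 1.3, 161.5, 139.8, 61.1)
```

View pics/m3.png

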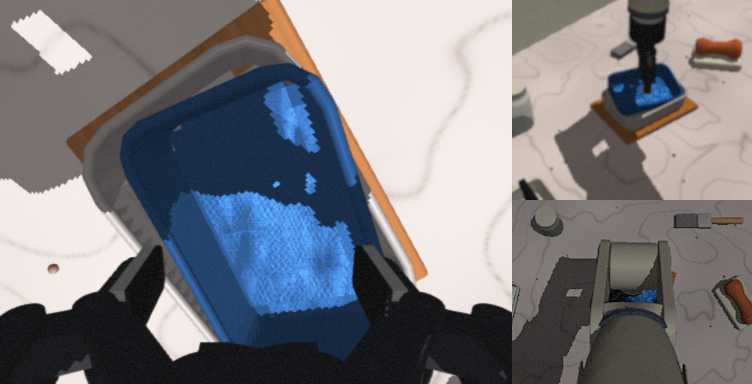

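The blue tray's rim now spans too few pixels for z=86 mm and sits inside the steel rim, so it may have dropped already. I recompute at z=53 mm from a retracted view.

move_arm:
  motion:
    - [-1, [0, 0, -0.18], [0, 0, 0]]
    - [-1, [0, 0, -0.18], [0, 0, 0]]
    - [-1, [0, 0, -0.18], [0, 0, 0]]
    - [-1, [0, 0, -0.18], [0, 0, 0]]
    - [-1, [0, 0, -0.18], [0, 0, 0]]
    - [-1, [0, 0, -0.18], [0, 0, 0]]
    - [-1, [0, 0, -0.18], [0, 0, 0]]
    - [-1, [0, 0, 0], [0, 0, 0]]
    - [-1, [0, 0, 0], [0, 0, 0]]

```text
clock: 7.3
tool_pos: [0.5135, -0.0223, 0.3924]
ee_rot: [179.9, -0.1, 41.2]
force: [-0.2, -0.2, -0.8]
gripper_width: 0.0853
grip_force: 0.0
```

```bash
cp look.py l2.py; python3 look.py m4 .053; cat >> l2.py <<'E'
b=board(w)&(np.arange(384)[:,None]<250); b=cv2.morphologyEx(b.astype(np.uint8),cv2.MORPH_OPEN,np.ones((3,3)))
n,l,st,_=cv2.connectedComponentsWithStats(b); 
np.savez("w4.npz",**{k:w[k] for k in("image","mtx","eye","attitude")})
E
sed -i 's/^im=.*/im=w["image"]/' l2.py; python3 l2.py m5 .053
```

```text
7.3 [ 0.5135 -0.0223  0.3924] [ 1.799e+02 -1.000e-01  4.120e+01] [-0.2 -0.2 -0.8] [-0.02  0.05 -0.03]
(514.5, -28.9, 168.9, 105.5, 63.3)
  line [211 122 243 195] [498.  54.] [444. -52.] 63.3
  line [276  92 298 147] [591.  11.] [554. -66.] 64.7
side (519.5, -33.3, 167.7, 152.0, 58.2)
7.45 [ 0.5124 -0.0223  0.3898] [-1.799e+02  1.000e-01  4.120e+01] [0.8 0.1 0.5] [ 0.02 -0.01  0.03]
(514.6, -29.0, 168.6, 105.5, 63.0)
  line [ 52 318 103 321] [51. 53.] [105. -17.] 127.3
  line [278  91 299 144] [591.  10.] [556. -63.] 64.6
  line [212 121 246 197] [497.  54.] [442. -58.] 63.8
side (519.8, -33.4, 169.7, 150.4, 59.4)
```

View pics/m4.png

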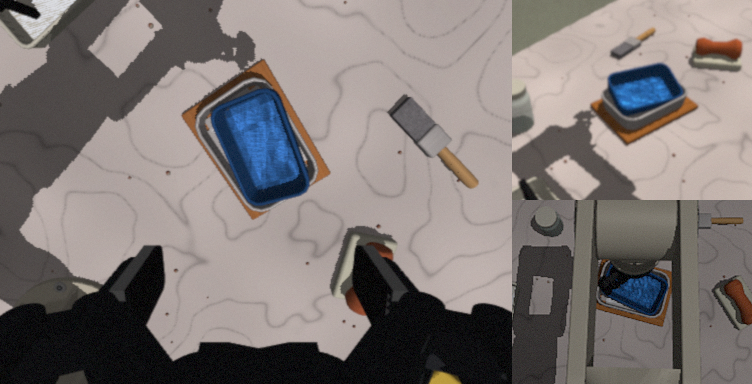

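The +y end has dropped in. The -y end still rides on the rim, and the tray sits at about 64° against 73.6°. I go back in, turn further and shift it towards +y.

move_arm:
  motion:
    - [-1, [0, 0, 0.184], [0, 0, 0.014]]
    - [-1, [0, 0, 0.184], [0, 0, 0]]
    - [-1, [0, 0, 0.184], [0, 0, 0]]
    - [-1, [0, 0, 0.184], [0, 0, 0]]
    - [-1, [0, 0, 0.184], [0, 0, 0]]
    - [-1, [0, 0, 0.184], [0, 0, 0]]
    - [-1, [0, 0, 0.16], [0, 0, 0]]
    - [-1, [0, 0, 0.048], [0, 0, 0]]
    - [-1, [0, 0, 0], [0, 0, 0]]

```text
clock: 8.5
tool_pos: [0.5112, -0.0222, 0.0618]
ee_rot: [-179.8, 0.2, 36.2]
force: [-1.5, 1.2, -0.6]
gripper_width: 0.0852
grip_force: 1.0
```

move_arm:
  motion:
    - [-1, [0, 0, 0], [0, 0, -0.007]]
    - [-1, [0, 0, 0], [0, 0, -0.007]]
    - [-1, [0.003, -0.003, 0], [0, 0, -0.006]]
    - [-1, [0.003, -0.003, 0], [0, 0, -0.006]]
    - [-1, [0.003, -0.003, 0], [0, 0, -0.006]]
    - [-1, [0.003, -0.003, 0], [0, 0, -0.006]]
    - [-1, [0.003, -0.003, 0], [0, 0, -0.006]]
    - [-1, [0.003, -0.003, 0], [0, 0, -0.006]]
    - [-1, [0, 0, 0], [0, 0, 0]]

```text
clock: 9.4
tool_pos: [0.513, -0.0161, 0.0657]
ee_rot: [180.0, -0.0, 54.2]
force: [-4.7, -0.1, 2.6]
gripper_width: 0.0855
grip_force: 2.3
```

```bash
python3 look.py m6 .053
```

```text
9.4 [ 0.513  -0.0161  0.0657] [180.   -0.   54.2] [-4.7 -0.1  2.6] [-0.08  0.64 -0.11]
(523.3, -25.3, 151.4, 118.3, 69.3)
  line [137 177 203 341] [488.  47.] [455. -45.] 70.1
  line [161 125 315  81] [513.  59.] [580.  34.] 159.6
  line [387 129 407 272] [595.  -2.] [568. -73.] 68.6
side (523.9, -39.4, 175.4, 146.7, 65.2)
```

View pics/m6.png

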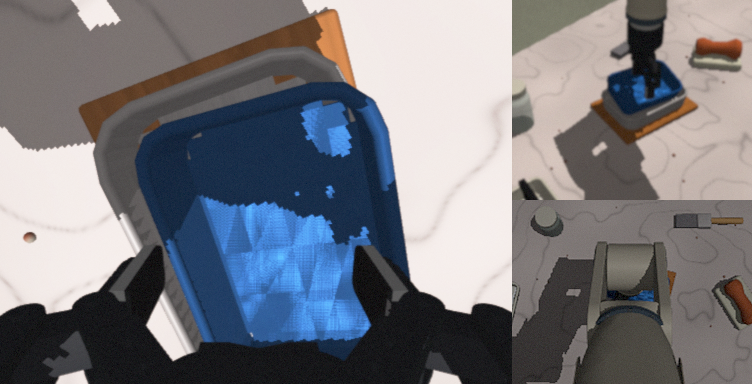

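The tray is now at about 70° but lies too far towards +x and -y, with its right side on the steel rim. I push it -x with the left finger, and slightly +y.

move_arm:
  motion:
    - [-1, [-0.0015, -0.0088, 0], [0, 0, 0]]
    - [-1, [-0.0015, -0.0088, 0], [0, 0, 0]]
    - [-1, [-0.0015, -0.0088, 0], [0, 0, 0]]
    - [-1, [-0.0015, -0.0088, 0], [0, 0, 0]]
    - [-1, [-0.0015, -0.0088, 0], [0, 0, 0]]
    - [-1, [-0.0015, -0.0088, 0], [0, 0, 0]]
    - [-1, [0, 0, 0], [0, 0, 0]]

```text
clock: 10.25
tool_pos: [0.5006, -0.01, 0.0635]
ee_rot: [-180.0, 0.0, 54.2]
force: [-0.9, 0.1, -0.2]
gripper_width: 0.0859
grip_force: 0.0
```

```bash
python3 look.py m7 .053
```

```text
10.25 [ 0.5006 -0.01    0.0635] [-180.     0.    54.2] [-0.9  0.1 -0.2] [ 0.02  0.   -0.03]
(525.3, -23.8, 148.5, 113.4, 69.0)
  line [417 121 435 276] [595.  -0.] [566. -75.] 68.7
  line [179 191 223 317] [488.  37.] [462. -31.] 69.0
  line [195 116 343  75] [516.  59.] [578.  35.] 159.1
side (520.2, -33.7, 175.2, 149.9, 63.8)
```

View pics/m7.png

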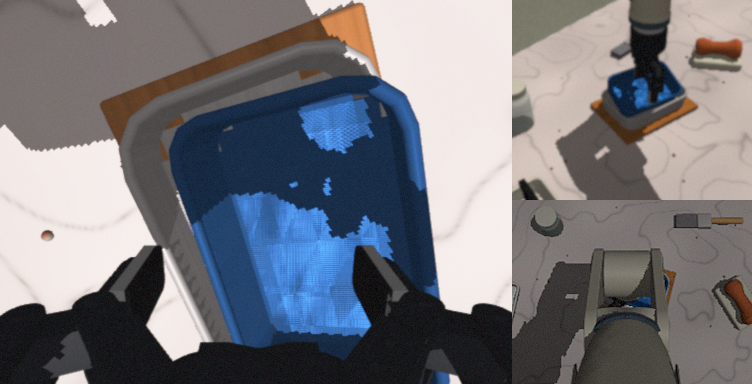

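No contact yet; the tray has not moved. I keep going towards -x.

move_arm:
  motion:
    - [-1, [-0.0053, -0.0073, 0], [0, 0, 0]]
    - [-1, [-0.0053, -0.0073, 0], [0, 0, 0]]
    - [-1, [-0.0053, -0.0073, 0], [0, 0, 0]]
    - [-1, [-0.0053, -0.0073, 0], [0, 0, 0]]
    - [-1, [-0.0053, -0.0073, 0], [0, 0, 0]]
    - [-1, [-0.0053, -0.0073, 0], [0, 0, 0]]
    - [-1, [0, 0, 0], [0, 0, 0]]

```text
clock: 11.1
tool_pos: [0.487, -0.0102, 0.0635]
ee_rot: [-180.0, 0.0, 54.2]
force: [-0.1, 0.1, 0.6]
gripper_width: 0.0856
grip_force: 0.0
```

```bash
python3 look.py m8 .053
```

```text
11.1 [ 0.487  -0.0102  0.0635] [-180.     0.    54.2] [-0.1  0.1  0.6] [ 0.03  0.01 -0.01]
(526.4, -26.5, 154.3, 117.3, 69.5)
  line [202 179 257 347] [487.  35.] [452. -58.] 69.2
  line [453  98 465 238] [599.  -1.] [574. -65.] 68.8
  line [219  97 378  50] [516.  59.] [582.  35.] 159.9
  line [465 239 471 305] [573. -66.] [ 559. -102.] 69.1
side (530.3, -16.8, 145.7, 143.5, -21.8)
```

The open fingertips passed over the left rim, which is already low. The right side is propped on the steel rim. I retract, shut the gripper and push the left inner wall from lower down.

move_arm:
  motion:
    - [-1, [0, 0, -0.16], [0, 0, 0]]
    - [1, [0.013, 0.035, -0.16], [0, 0, 0]]
    - [1, [0.013, 0.035, 0], [0, 0, 0]]
    - [1, [0, 0, 0], [0, 0, 0]]
    - [1, [0, 0, 0], [0, 0, 0]]
    - [1, [0, 0, 0], [0, 0, 0]]
    - [1, [0, 0, 0.12], [0, 0, 0]]
    - [1, [0, 0, 0.12], [0, 0, 0]]
    - [1, [0, 0, 0.07], [0, 0, 0]]
    - [1, [0, 0, 0.06], [0, 0, 0]]
    - [1, [0, 0, 0], [0, 0, 0]]

```text
clock: 12.35
tool_pos: [0.5028, -0.015, 0.0484]
ee_rot: [-179.7, 0.2, 54.2]
force: [-0.6, 0.5, 0.3]
gripper_width: 0.0
grip_force: 0.0
```

move_arm:
  motion:
    - [1, [-0.004, -0.0113, 0], [0, 0, 0]]
    - [1, [-0.004, -0.0113, 0], [0, 0, 0]]
    - [1, [-0.004, -0.0113, 0], [0, 0, 0]]
    - [1, [-0.004, -0.0113, 0], [0, 0, 0]]
    - [1, [-0.004, -0.0113, 0], [0, 0, 0]]
    - [1, [-0.004, -0.0113, 0], [0, 0, 0]]
    - [1, [0, 0, 0], [0, 0, 0]]

```text
clock: 13.05
tool_pos: [0.4876, -0.01, 0.0511]
ee_rot: [-180.0, 0.0, 54.2]
force: [-0.0, -0.5, 1.6]
gripper_width: -0.0
grip_force: 0.0
```

```bash
python3 look.py m9 .053
```

```text
13.05 [ 0.4876 -0.01    0.0511] [-180.     0.    54.2] [-0.  -0.5  1.6] [-0.02 -0.01  0.  ]
(526.4, -28.3, 158.3, 119.4, 68.9)
  line [486 257 491 338] [574. -70.] [ 557. -113.] 68.6
  line [246  88 392  46] [529.  55.] [583.  35.] 159.5
  line [360 289 430 325] [519. -50.] [536. -88.] 115.0
  line [186 159 222 262] [491.  47.] [474.  -0.] 69.9
  line [217  97 337  62] [517.  59.] [563.  42.] 159.7
  line [475  99 484 234] [600.  -2.] [578. -58.] 68.8
side (523.0, -35.4, 183.5, 145.7, 67.9)
```

View pics/m9.png

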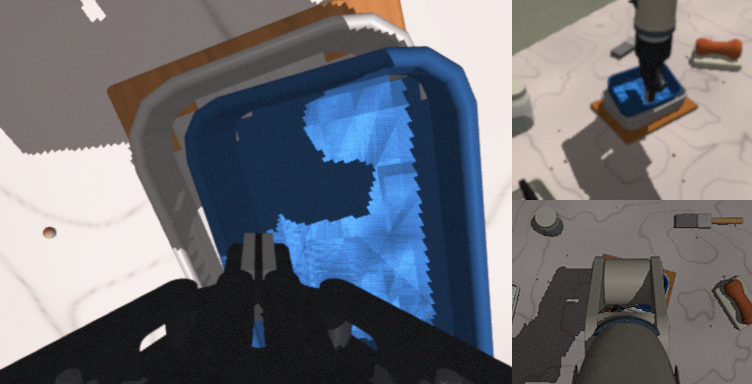

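The shut fingers are at (260,260), just at the left wall. I keep pushing.

move_arm:
  motion:
    - [1, [-0.004, -0.0113, 0], [0, 0, 0]]
    - [1, [-0.004, -0.0113, 0], [0, 0, 0]]
    - [1, [-0.004, -0.0113, 0], [0, 0, 0]]
    - [1, [-0.004, -0.0113, 0], [0, 0, 0]]
    - [1, [-0.004, -0.0113, 0], [0, 0, 0]]
    - [1, [0, 0, 0], [0, 0, 0]]

```text
clock: 13.8
tool_pos: [0.4738, -0.0058, 0.0513]
ee_rot: [180.0, -0.0, 54.2]
force: [2.5, -0.3, 2.8]
gripper_width: -0.0
grip_force: 1.8
```

```bash
python3 look.py m10 .053
```

```text
13.8 [ 0.4738 -0.0058  0.0513] [180.   -0.   54.2] [ 2.5 -0.3  2.8] [-0.04 -0.46  0.03]
(514.6, -28.3, 169.5, 117.5, 71.2)
  line [475  89 502 344] [588.   6.] [ 547. -116.] 71.0
  line [221  93 392  36] [506.  64.] [571.  42.] 161.7
  line [342 280 423 321] [500. -37.] [521. -80.] 115.3
  line [191 157 226 252] [480.  51.] [465.   7.] 71.2
  line [431 325 503 363] [523. -84.] [ 542. -127.] 114.4
  line [219  94 294  69] [505.  64.] [534.  54.] 161.7
  line [495 272 504 361] [561. -75.] [ 543. -126.] 70.8
side (514.5, -27.7, 179.4, 134.8, 71.1)
```

move_arm:
  motion:
    - [1, [-0.004, -0.0113, 0], [0, 0, 0]]
    - [1, [-0.004, -0.0113, 0], [0, 0, 0]]
    - [1, [0, 0, 0], [0, 0, 0]]
    - [1, [0.03, 0.085, -0.02], [0, 0, 0]]
    - [1, [0.01, 0.03, -0.17], [0, 0, 0]]
    - [1, [0, 0, -0.19], [0, 0, 0]]
    - [1, [0, 0, -0.19], [0, 0, 0]]
    - [1, [0, 0, -0.19], [0, 0, 0]]
    - [1, [0, 0, -0.19], [0, 0, 0]]
    - [1, [0, 0, 0], [0, 0, 0]]
    - [1, [0, 0, 0], [0, 0, 0]]

```text
clock: 15.05
tool_pos: [0.4964, -0.0128, 0.2886]
ee_rot: [-180.0, 0.0, 54.2]
force: [-0.6, 0.1, -0.9]
gripper_width: 0.0002
grip_force: 0.0
```

```bash
python3 look.py m11 .053
```

```text
15.05 [ 0.4964 -0.0128  0.2886] [-180.     0.    54.2] [-0.6  0.1 -0.9] [0.   0.   0.01]
(517.0, -24.1, 163.0, 106.5, 73.5)
  line [217 124 249 209] [484.  50.] [453. -54.] 73.3
  line [305  90 335 192] [585.  22.] [550. -97.] 73.5
  line [226 102 284  80] [507.  63.] [573.  44.] 164.1
side (511.1, -17.0, 166.0, 112.5, 74.1)
```

View pics/m11.png

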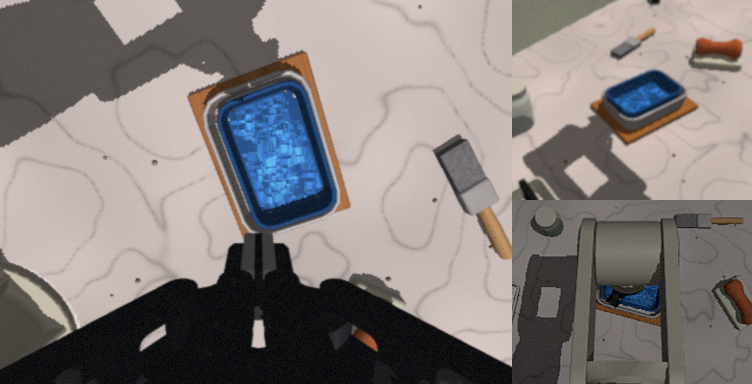

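The blue tray is home: it measures 163 x 106 mm at z = 53 mm, at 73.5°, nested inside the steel rim, centre around (225..290, 80..230) in the wrist view. Next is the caddy.

move_arm:
  motion:
    - [1, [0.135, -0.11, -0.04], [0, 0, 0]]
    - [1, [0.135, -0.11, -0.04], [0, 0, 0]]
    - [0, [0.135, -0.11, -0.04], [0, 0, 0]]
    - [0, [0.135, -0.11, -0.04], [0, 0, 0]]
    - [0, [0.135, -0.11, -0.04], [0, 0, 0]]
    - [0, [0.135, -0.11, -0.04], [0, 0, 0]]
    - [0, [0.135, -0.11, -0.04], [0, 0, 0]]
    - [0, [0.135, -0.11, -0.04], [0, 0, 0]]
    - [0, [0, 0, 0], [0, 0, 0]]

```text
clock: 16.1
tool_pos: [0.476, 0.3392, 0.3673]
ee_rot: [-179.9, 0.0, 54.4]
force: [0.9, -0.2, -0.1]
gripper_width: 0.0427
grip_force: 0.0
```

move_arm:
  motion:
    - [0, [0, 0, 0], [0, 0, 0.0232]]
    - [0, [0, 0, 0], [0, 0, 0.0232]]
    - [0, [0, 0, 0], [0, 0, 0.0232]]
    - [0, [0, 0, 0], [0, 0, 0.0232]]
    - [0, [0, 0, 0], [0, 0, 0.0232]]
    - [0, [0, 0, 0], [0, 0, 0.0232]]
    - [0, [0, 0, 0], [0, 0, 0.0232]]
    - [0, [0, 0, 0], [0, 0, 0.0232]]
    - [0, [0, 0, 0], [0, 0, 0]]
    - [0, [0, 0, 0], [0, 0, 0]]

```text
clock: 17.1
tool_pos: [0.4765, 0.3342, 0.3672]
ee_rot: [179.9, 0.1, -12.4]
force: [0.4, 0.1, 0.5]
gripper_width: 0.0428
grip_force: 0.0
```

```bash
cat > cad.py <<'E'
from station import robot
from h import *
o=robot.observe();print(o["clock"],o["tool_pos"].round(4),o["ee_rot"].round(1))
w=robot.camera("wrist")
np.savez("w5.npz",**{k:w[k] for k in("image","mtx","eye","attitude")})
h,s,v=hsv(w); 
k=((v<50)&(np.arange(384)[:,None]<230)).astype(np.uint8)
n,l,st,_=cv2.connectedComponentsWithStats(k)
for i in range(1,n):
    if st[i,4]>60:
        print("dark",st[i],rect(w,l==i,.080))
        core=cv2.morphologyEx((l==i).astype(np.uint8),cv2.MORPH_OPEN,np.ones((5,5)))
        if core.any(): print("   core",rect(w,core>0,.080))
E
python3 cad.py
python3 - <<'E'
from h import *
w=dict(np.load("w5.npz"));h,s,v=hsv(w)
print(v[60:250:14,110:410:14])
E
```

```text
17.1 [0.4765 0.3342 0.3672] [ 1.799e+02  1.000e-01 -1.240e+01]
dark [446  21  22  76 328] (537.8, 73.8, 85.4, 12.2, -12.9)
   core (507.8, 83.5, 8.3, 6.7, -12.4)
dark [251 122   8  66 376] (474.9, 340.0, 87.3, 9.6, -12.8)
   core (462.5, 343.6, 61.5, 8.1, -12.5)
[[200 203 204 206 207 187 212 212 214 219 204 220 221 221 214 223 222 221
  219 218 220 218]
 [204 203 187 204 205 208 208 211 217 218 210 220 221 221 207 222 220 222
  221 219 213 214]
 [ 89 154 181 205 207 209 190 211 212 218 218 220 219 221 212 220 220 220
  217 218 219 218]
 [ 84  81 138 204 210 205 208 197 151 211 211 214 188 218 218 218 219 216
  215 214 219 218]
 [ 95  90  91  93 205 206 208 207  96 130 234 241  79 219 211 214 217 216
  213 190 218 218]
 [ 91  90  89  92  93  91  91 203  92 100 150 236  74 214 188 212 211 214
  195 215 214 217]
 [ 93  92  89  91  91  95 202 204  91  95 155 234  78 216 210 211 213 215
  197 215 215 215]
 [190 201 198 187  96  90  92 205 101 113 187 240  78 202 177 212 211 212
  176 214 211 212]
 [ 90 200 199 179 199  89  90  94  92 139 194 241  73 211 212 214 213 212
  209 209 210 212]
 [ 84  90  85  81  81  88  96  94 211 117  88 111  79 210 208 207 210 208
  210 207 208 209]
 [ 81  95 202 214  95  99  97  70  93 214 212 211 208 209 208 206 212 207
  209 210 206 207]
 [217  95  95  97  97  95  98  79  97  97 204 210 208 209 207 208 206 205
  203 204 203 205]
 [216 216  98  94  97  96  94  90  88  96  97 150 208 211 206 206 205 199
  200 203 206 205]
 [219 218 215 186  99  98  86  15  95  96  95  95 100 207   3  66 186 205
  204 201 206 205]]
```

move_arm:
  motion:
    - [0, [-0.011, -0.021, 0.15], [0, 0, 0]]
    - [0, [0, 0, 0.184], [0, 0, 0]]
    - [0, [0, 0, 0.184], [0, 0, 0]]
    - [0, [0, 0, 0.184], [0, 0, 0]]
    - [0, [0, 0, 0.184], [0, 0, 0]]
    - [0, [0, 0, 0.184], [0, 0, 0]]
    - [0, [0, 0, 0.1], [0, 0, 0]]
    - [0, [0, 0, 0.055], [0, 0, 0]]
    - [0, [0, 0, 0], [0, 0, 0]]
    - [1, [0, 0, 0], [0, 0, 0]]
    - [1, [0, 0, 0], [0, 0, 0]]
    - [1, [0, 0, 0], [0, 0, 0]]

```text
clock: 18.35
tool_pos: [0.476, 0.341, 0.0637]
ee_rot: [-179.9, -0.1, -12.6]
force: [-0.3, -0.5, -2.7]
gripper_width: 0.0112
grip_force: 61.3
```

move_arm:
  motion:
    - [1, [0, 0, 0], [0, 0, 0]]
    - [1, [0, 0, -0.05], [0, 0, 0]]
    - [1, [0, 0, -0.15], [0, 0, 0]]
    - [1, [0, 0, -0.18], [0, 0, 0]]
    - [1, [0, 0, -0.18], [0, 0, 0]]
    - [1, [0, 0, 0], [0, 0, 0]]
    - [1, [0, 0, 0], [0, 0, 0]]

```text
clock: 19.05
tool_pos: [0.4756, 0.3408, 0.2039]
ee_rot: [-179.9, -0.1, -12.6]
force: [-0.5, 0.1, -2.3]
gripper_width: 0.0106
grip_force: 61.2
```

The caddy is held. With the arm clear, I measure the blue tray again.

```bash
python3 - <<'E'
from station import robot
from h import *
for n in("top","side"):
    c=robot.camera(n); print(n,rect(c,blue(c),.053))
    h,s,v=hsv(c); m=(h>98)&(h<128)&(s>110)&(v>110); print("  floor",rect(c,m,.020))
    if n=="top":
        b=board(c); b[:165]=0;b[255:]=0;b[:,:220]=0;b[:,325:]=0
        ys,xs=np.nonzero(b); print(cv2.minAreaRect(cv2.convexHull((cast(c,np.c_[xs,ys],.012)*1000).astype(np.float32))))
E
```

```text
top (515.1, -25.7, 166.3, 106.8, 73.6)
  floor (526.0, -11.1, 55.7, 37.3, 38.3)
((511.2144470214844, -21.993026733398438), (208.23089599609375, 153.18580627441406), 73.5755615234375)
side (511.0, -18.0, 164.9, 111.9, 73.3)
  floor (526.6, -31.5, 123.7, 70.5, 74.7)
```

move_arm:
  motion:
    - [1, [0.0475, 0.139, 0], [0, 0, 0]]
    - [1, [0.0475, 0.139, 0], [0, 0, 0]]
    - [1, [0.0475, 0.139, 0], [0, 0, 0]]
    - [1, [0.0475, 0.139, 0], [0, 0, 0]]
    - [1, [0.0475, 0.139, 0], [0, 0, 0]]
    - [1, [0.0475, 0.139, 0], [0, 0, 0]]
    - [1, [0.0475, 0.139, 0], [0, 0, 0]]
    - [1, [0.0475, 0.139, 0], [0, 0, 0]]
    - [1, [0.0475, 0.139, 0], [0, 0, 0]]
    - [1, [0.0475, 0.139, 0], [0, 0, 0]]
    - [1, [0, 0, 0], [0, 0, 0]]

```text
clock: 20.25
tool_pos: [0.5143, -0.0281, 0.2006]
ee_rot: [179.9, 0.2, -12.8]
force: [-0.2, 0.0, -3.1]
gripper_width: 0.0108
grip_force: 61.3
```

move_arm:
  motion:
    - [1, [0, 0, 0], [0, 0, -0.02]]
    - [1, [0, 0, 0], [0, 0, -0.02]]
    - [1, [0, 0, 0], [0, 0, -0.02]]
    - [1, [0, 0, 0], [0, 0, -0.02]]
    - [1, [0, 0, 0], [0, 0, -0.02]]
    - [1, [0, 0, 0], [0, 0, -0.02]]
    - [1, [0, 0, 0], [0, 0, -0.02]]
    - [1, [0, 0, 0], [0, 0, -0.02]]
    - [1, [0, 0, 0], [0, 0, -0.02]]
    - [1, [0, 0, 0], [0, 0, -0.02]]
    - [1, [0, 0, 0], [0, 0, -0.02]]
    - [1, [0, 0, 0], [0, 0, -0.02]]

```text
clock: 21.45
tool_pos: [0.5139, -0.024, 0.2006]
ee_rot: [-179.8, 0.0, 74.1]
force: [0.1, -0.2, -2.1]
gripper_width: 0.0106
grip_force: 61.2
```

move_arm:
  motion:
    - [1, [0, 0, 0], [0, 0, 0]]
    - [1, [0, 0, 0], [0, 0, 0]]

```text
clock: 21.65
tool_pos: [0.5144, -0.0243, 0.2013]
ee_rot: [-179.9, 0.0, 73.6]
force: [-1.3, 0.5, -2.9]
gripper_width: 0.0112
grip_force: 61.2
```

move_arm:
  motion:
    - [1, [0, 0, 0.12], [0, 0, 0]]
    - [1, [0, 0, 0.12], [0, 0, 0]]
    - [1, [0, 0, 0.06], [0, 0, 0]]
    - [1, [0, 0, 0.04], [0, 0, 0]]
    - [1, [0, 0, 0.03], [0, 0, 0]]
    - [1, [0, 0, 0.02], [0, 0, 0]]
    - [1, [0, 0, 0.02], [0, 0, 0]]
    - [1, [0, 0, 0.02], [0, 0, 0]]
    - [1, [0, 0, 0.012], [0, 0, 0]]
    - [1, [0, 0, 0.008], [0, 0, 0]]
    - [1, [0, 0, 0], [0, 0, 0]]

```text
clock: 22.75
tool_pos: [0.5151, -0.0246, 0.0897]
ee_rot: [-180.0, 0.0, 73.8]
force: [-1.0, -0.1, -1.5]
gripper_width: 0.0108
grip_force: 61.2
```

move_arm:
  motion:
    - [1, [0, 0, 0.008], [0, 0, 0]]
    - [1, [0, 0, 0.006], [0, 0, 0]]
    - [1, [0, 0, 0.004], [0, 0, 0]]
    - [1, [0, 0, 0], [0, 0, 0]]
    - [1, [0, 0, 0], [0, 0, 0]]

```text
clock: 23.25
tool_pos: [0.5151, -0.0246, 0.0853]
ee_rot: [180.0, -0.0, 73.8]
force: [0.1, 0.6, -3.0]
gripper_width: 0.0109
grip_force: 61.2
```

move_arm:
  motion:
    - [1, [0, 0, 0.005], [0, 0, 0]]
    - [1, [0, 0, 0], [0, 0, 0]]
    - [0, [0, 0, 0], [0, 0, 0]]
    - [0, [0, 0, 0], [0, 0, 0]]
    - [0, [0, 0, 0], [0, 0, 0]]
    - [0, [0, 0, 0], [0, 0, 0]]
    - [0, [0, 0, -0.1], [0, 0, 0]]
    - [0, [0, 0, -0.18], [0, 0, 0]]
    - [0, [0, 0, -0.18], [0, 0, 0]]
    - [0, [0, 0, -0.18], [0, 0, 0]]
    - [0, [0, 0, -0.18], [0, 0, 0]]
    - [0, [0, 0, -0.18], [0, 0, 0]]

```text
clock: 24.45
tool_pos: [0.5147, -0.0246, 0.3362]
ee_rot: [180.0, -0.0, 73.8]
force: [0.4, -0.6, 0.0]
gripper_width: 0.0426
grip_force: 0.0
```

move_arm:
  motion:
    - [0, [0.14, -0.11, 0], [0, 0, 0]]
    - [0, [0.14, -0.11, 0], [0, 0, 0]]
    - [0, [0.14, -0.11, 0], [0, 0, 0]]
    - [0, [0.14, -0.11, 0], [0, 0, 0]]
    - [0, [0.14, -0.11, 0], [0, 0, 0]]
    - [0, [0.14, -0.11, 0], [0, 0, 0]]
    - [0, [0.14, -0.11, 0], [0, 0, 0]]
    - [0, [0, 0, 0], [0, 0, 0]]
    - [0, [0, 0, 0], [0, 0, 0]]

```text
clock: 25.35
tool_pos: [0.3982, 0.2651, 0.334]
ee_rot: [180.0, 0.0, 73.9]
force: [-0.1, -0.2, -0.7]
gripper_width: 0.0424
grip_force: 0.0
```

```bash
python3 - <<'E'
from station import robot
from h import *
o=robot.observe();print(o["clock"],o["tool_pos"].round(3))
for n in("top","side"):
    c=robot.camera(n); print(n,"blue",rect(c,blue(c),.053))
    cv2.imwrite(f"pics/f_{n}.png",c["image"][:,:,::-1])
    h,s,v=hsv(c); H=cv2.convexHull(big(blue(c))); m=np.zeros(v.shape,np.uint8); cv2.fillConvexPoly(m,H,1)
    k=cv2.morphologyEx(((m>0)&(~blue(c))).astype(np.uint8),cv2.MORPH_OPEN,np.ones((3,3)))
    print("caddy inside blue ring at z .057",rect(c,k>0,.057))
    d=((v<50)&(s<120)&(cv2.dilate(m,np.ones((25,25)))>0))
    if d.any(): 
        print("bar",rect(c,d,.100))
E
```

```text
25.35 [0.398 0.265 0.334]
top blue (515.1, -25.3, 165.5, 107.0, 73.6)
caddy inside blue ring at z .057 (515.2, -27.4, 144.9, 88.7, 74.3)
bar (514.0, -18.0, 102.9, 16.6, 73.9)
side blue (489.1, 4.6, 174.1, 96.8, 44.0)
caddy inside blue ring at z .057 (490.4, 0.1, 156.2, 82.3, 44.1)
bar (483.7, 15.7, 98.2, 68.7, -47.0)
```

move_arm:
  motion:
    - [0, [-0.14, 0.11, 0], [0, 0, 0]]
    - [0, [-0.14, 0.11, 0], [0, 0, 0]]
    - [0, [-0.14, 0.11, 0], [0, 0, 0]]
    - [0, [-0.14, 0.11, 0], [0, 0, 0]]
    - [0, [-0.14, 0.11, 0], [0, 0, 0]]
    - [0, [-0.14, 0.11, 0], [0, 0, 0]]
    - [0, [-0.14, 0.11, 0], [0, 0, 0]]
    - [0, [0, 0, 0], [0, 0, 0]]
    - [0, [0, 0, 0], [0, 0, 0]]

```text
clock: 26.35
tool_pos: [0.5149, -0.0268, 0.3338]
ee_rot: [-180.0, 0.0, 73.5]
force: [0.1, 0.5, 0.1]
gripper_width: 0.0426
grip_force: 0.0
```

```bash
python3 cad.py; python3 - <<'E'
from h import *
c=dict(np.load("w5.npz"));h,s,v=hsv(c);b=blue(c)
print("blue",rect(c,b,.053)); H=cv2.convexHull(big(b)); m=np.zeros(v.shape,np.uint8); cv2.fillConvexPoly(m,H,1)
k=cv2.morphologyEx(((m>0)&(~b)).astype(np.uint8),cv2.MORPH_OPEN,np.ones((3,3)))
print("hole",rect(c,k>0,.057))
for z in(.085,.095,.1,.105,.115):
    d=((v<50)&(s<120)&(m>0)).astype(np.uint8); print(z,rect(c,d>0,z))
E
```

```text
26.35 [ 0.5149 -0.0268  0.3338] [-180.     0.    73.5]
dark [228  93  63   8 142] (537.0, 43.3, 72.3, 7.8, -16.5)
dark [255 122  10  76 506] (516.3, -29.7, 93.5, 11.4, 73.3)
   core (519.1, -15.5, 64.8, 8.5, 73.7)
dark [390 189  25  26  75] (671.1, -125.2, 39.7, 20.4, 38.4)
blue (517.3, -23.9, 162.6, 106.0, 73.5)
hole (516.7, -25.5, 145.0, 88.6, 73.8)
0.085 (516.6, -28.8, 92.3, 11.3, 73.3)
0.095 (517.1, -26.9, 89.9, 11.0, 73.3)
0.1 (517.4, -25.9, 88.7, 10.8, 73.3)
0.105 (517.6, -25.0, 87.5, 10.7, 73.3)
0.115 (518.1, -23.1, 85.1, 10.4, 73.3)
```

```bash
python3 -c "
from station import robot
print(robot.hand_in())"
```

```text
the job is handed in; nothing more can be done
None
```

I turned the blue tray home into the steel tray by pushing it round on the rim, nested the white caddy home inside it with headings matching to within about 1°, and handed the job in at about 26 s of the 72 s; I saw no verdict, and the final fit was checked from camera measurements, not by viewing a picture.

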